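# Snap the cap of the gauge case shut

### The arm

A 6-joint arm with a two-finger parallel gripper is mounted at the origin on a cart in front of the work surface, level with it; the furniture and walls round the work are solid. World frame = base frame: x ahead of the robot, y to its left, z up, the work surface at z = 0. Lengths are in m, angles in rad, forces in N, time in s.
With the tool pointing down it reaches from about 0.35 to 0.775 m from the base axis. Payload 5.5 kg.
Tool frame: the origin (TCP) lies at the very end of the fingers, on their centre line; the grasp point (between the pads) lies env.grasp_offset behind it (env.grasp_offset is the distance from the TCP to the grasp point, in m); x points along the fingers, y is the direction in which the jaws open and shut, and the axes are right-handed (so a half turn about x gives the same grasp; the last joint's range is limited). The gripper opens to 85 mm and grips with 20 to 120 N. Pads are 22 mm wide; open, the fingers measure 114 mm over their backs; the gripper's body (76 mm by 85 mm) begins 54 mm behind the grasp point. The pads swing forward as they close: fully open they stand 13 mm farther back than shut.
Start: joints at [-1.337, 0.313, 0.046, 1.304, 0, 1.431], TCP at [0.21, -0.535, 0.231] pointing down, gripper open.
Joint ranges: [-2.76, 2.76], [-0.86, 1.69], [-1.03, 1.26], [-2.2, 2.34], [-1.47, 1.5], [-3.14, 3.14]. Speed limits (rad/s): [2.57, 2.57, 3.14, 3.14, 3.14, 3.14].

### API

Orientations are given as a unit quaternion [w, x, y, z].
In Python, from workcell import get_state, viewer, job, env gives the robot as it stands.
- The arm moves only by the tool send_rows, never from a script. Its argument "plan" is a list of rows, each a list of 6 numbers: the shift along the tool's x, y, z in mm, then the turn, a rotation vector about the tool's x, y, z in degrees. A call has exactly 10 rows; each row is the pose to reach, as a shift and turn from the pose commanded when the call began, along the tool's axes at that moment; what a row does not reach only later rows make up. A row lasts 1/8 s, in which the tool goes at most 62.5 mm and 10.7 degrees, less where a joint would pass 70% of its speed; a pose out of reach is approached as far as the arm can. A call with a gripper value outside its range is refused whole. "claw" is the finger opening in mm, from 0 to 85.4, set as the call begins (left out, the last holds). The fingers move at their own pace and stop on an object; "newtons" is the grip in N (left out, the last holds). Time passes only in rows, so rows that repeat a pose let the fingers close, or fill a call up. It gives the time, the measured TCP pose, the force and the opening at its end, in the units of the state.
- get_state(): the state, without advancing time (a new reading comes with each control period).
- viewer.read_camera(name): name is "scene" or "side" or "wrist"; returns a dict with "frame" (400x640x3 uint8, blue, green, red), "mtx" (3x3 intrinsics, pixels), "rvec" (rotation vector, rad) and "tvec" (3), from world to camera coordinates, as OpenCV has them. Camera axes: x right, y down, z forward; pixel columns grow to the right and rows downward; lengths in m; the calibration is good to about 2 mm. A picture is of the moment at which its call begins. There is no depth.
- job.hand_in(): hands the job in, once; it reports no verdict.
The state is a dict: "clock": time; "joint_pos": joint angles; "qvel": joint speeds; "tau": joint torques, N m; "tcp_pos": TCP position; "orientation": TCP orientation; "wrist_force": force on the tool from outside, world axes, zero at the start; "ft_torque": the same for the moment, N m; "finger_gap": finger opening in m.
Only numpy, scipy, OpenCV 4.12 (cv2) and the standard library are available. Lean on these libraries where they do the work, as an engineer would, in place of code of your own. Each camera call takes 0.05 s, during which the arm holds its last target.

### The job

The white cap lies loose on the round gauge case. Press it shut section by section: push down on its three blue thumb pads one after another, in any order, until each has snapped under its catch and the cap sits flat all round. Only press: do not pick up or take off the cap, leave the other things on the bench where they are, and finish with the hand clear.

Things in the scene. Friction and masses are not known exactly. Their poses are not given: they have to be found in the camera images.
- gauge_case: round grey gauge case, 120 mm across, fixed to the bench; origin at the centre of its underside, z up. At 0, 120 and 240 degrees from its x axis its rim has a raised seat, 45 mm above the bench, on which the cap comes to sit, and beside it a spring catch between two fixed grey cheeks (25 mm apart, from 58.7 to 69.7 mm off the axis, tops 59 mm above the bench)
- cap: loose round white cap, rigid, 116 mm across, 6 mm thick, about 120 g, with a clear window, three blue pads and three edge tabs; origin at the centre of its underside, z up, x through pad 1. At first it lies level on the three catches, 10 mm above the seats, each tab between two cheeks. As one tab is pressed down it tilts up to 6 degrees, the others staying up. Shut, it lies flat on the three seats
- catch_1 (a joint): orange spring catch 1, outward of pad 1; how far it is pushed outward (m): 0 at rest, 0.001 to 0.002 as the tab passes. Pressing pad 1 down with about 6 to 12 N drives the tab past it, 10 mm down to its seat; it then snaps back to 0 over the tab and keeps it down with 0.7 mm play. Top of its nose: 56 mm above the bench, 61 mm and more off the case's axis
- pad_1 (a point): centre of the top of blue thumb pad 1 (round, slightly domed, 17 mm across, 11 mm higher than the cap's top), 49 mm from the cap's centre at 0 degrees from its x axis; 17 mm above the cap's underside, so 62 mm above the bench when the cap is shut
- tab_1 (a point): lower side of the cap's edge tab 1, outward of pad 1, 60 mm from the cap's centre; about 55 mm above the bench while it lies on its catch, 45 mm when snapped home on its seat
- catch_2 (a joint): orange spring catch 2, outward of pad 2; how far it is pushed outward (m): 0 at rest, 0.001 to 0.002 as the tab passes. Pressing pad 2 down with about 6 to 12 N drives the tab past it, 10 mm down to its seat; it then snaps back to 0 over the tab and keeps it down with 0.7 mm play. Top of its nose: 56 mm above the bench, 61 mm and more off the case's axis
- pad_2 (a point): centre of the top of blue thumb pad 2 (round, slightly domed, 17 mm across, 11 mm higher than the cap's top), 49 mm from the cap's centre at 120 degrees from its x axis; 17 mm above the cap's underside, so 62 mm above the bench when the cap is shut
- tab_2 (a point): lower side of the cap's edge tab 2, outward of pad 2, 60 mm from the cap's centre; about 55 mm above the bench while it lies on its catch, 45 mm when snapped home on its seat
- catch_3 (a joint): orange spring catch 3, outward of pad 3; how far it is pushed outward (m): 0 at rest, 0.001 to 0.002 as the tab passes. Pressing pad 3 down with about 6 to 12 N drives the tab past it, 10 mm down to its seat; it then snaps back to 0 over the tab and keeps it down with 0.7 mm play. Top of its nose: 56 mm above the bench, 61 mm and more off the case's axis
- pad_3 (a point): centre of the top of blue thumb pad 3 (round, slightly domed, 17 mm across, 11 mm higher than the cap's top), 49 mm from the cap's centre at 240 degrees from its x axis; 17 mm above the cap's underside, so 62 mm above the bench when the cap is shut
- tab_3 (a point): lower side of the cap's edge tab 3, outward of pad 3, 60 mm from the cap's centre; about 55 mm above the bench while it lies on its catch, 45 mm when snapped home on its seat
- tweezers: steel tweezers lying flat, 13x122x8 mm; origin centre of underside; a bystander
- bushing: bronze bushing standing, 22 mm across, 21 mm high; origin centre of underside; a bystander
- gauge_block: small steel gauge block, 9x30x20 mm; origin centre of underside; a bystander
- eraser: white eraser lying flat, 17x42x12 mm; origin centre of underside; a bystander
- stamp: black hand stamp with a red band standing upright, 24 mm across, 63 mm high; origin centre of underside; a bystander

How it is judged:
By the outcome, as a careful person would: the job done as asked, in the order asked, and still so for the second after the job is handed in, with the robot touching nothing.
It also fails if it takes over 45 s, if anything falls off the work surface, if the arm or the gripper's body presses on something with over 40 N, if the wrist force passes 120 N, or if a joint passes its speed limit or range.

## Working session

There is one attempt and no reset: what is moved stays moved. The work goes in short steps, Python scripts to look and compute and a tool call to move; the robot and the scene stay as the last step left them, time stands still between calls to the robot, and variables do not carry over. Pictures are saved under pics/ and viewed, and the job is handed in when it is done.

Besides the shell and the picture viewer there is one more tool, called in YAML: its name, and indented under it one key for each argument. send_rows: Moves the arm, as the interface text tells. Its arguments: {"type":"object","properties":{"plan":{"type":"array"},"claw":{"type":"number"},"newtons":{"type":"number"}},"required":["plan"]}

```bash
mkdir -p pics; ls; python3 - <<'E'
from workcell import get_state, viewer, job, env
import cv2
s=get_state();print(s)
print(env.grasp_offset)
for n in ["scene","side","wrist"]:
    r=viewer.read_camera(n);cv2.imwrite(f"pics/{n}0.png",r["frame"]);print(n,r["mtx"],r["rvec"],r["tvec"])
E
```

```text
pics
{'clock': 0.0, 'joint_pos': array([-1.33659559e+00,  3.14026278e-01,  4.49880798e-02,  1.30360167e+00,
       -1.19939482e-05,  1.43119567e+00]), 'qvel': array([ 7.31648567e-04, -1.34429537e-03,  1.23625159e-03,  5.89792898e-04,
        1.93986694e-05,  3.34526626e-04]), 'tau': array([-3.00105721e-04, -4.80627251e+01,  2.98533207e+01,  1.92318106e-02,
       -2.71779854e-04,  6.46060272e-06]), 'tcp_pos': array([ 0.20983354, -0.53480006,  0.23039787]), 'orientation': array([-0.13073976, -0.69475706, -0.13204148,  0.69482717]), 'wrist_force': array([0.4046807 , 0.13340987, 0.19561973]), 'ft_torque': array([-0.01804452, -0.01927287,  0.03368291]), 'finger_gap': 0.08513386173291909}
0.0187
scene [[400.08387503   0.         319.96506378]
 [  0.         400.08387503 201.38699838]
 [  0.           0.           1.        ]] [ 2.0066847 -0.6283063  0.3836209] [-0.56443652  0.10128284  0.80229029]
side [[499.17106727   0.         320.82244485]
 [  0.         499.17106727 196.34462463]
 [  0.           0.           1.        ]] [ 2.03721041 -0.21826139  0.13244083] [-0.5476998  -0.00623174  1.16335538]
wrist [[302.95830128   0.         316.80860562]
 [  0.         302.95830128 201.80747053]
 [  0.           0.           1.        ]] [-2.3749229   1.61950852  0.25625686] [-0.57345584 -0.03929922  0.38063766]
```

View pics/scene0.png

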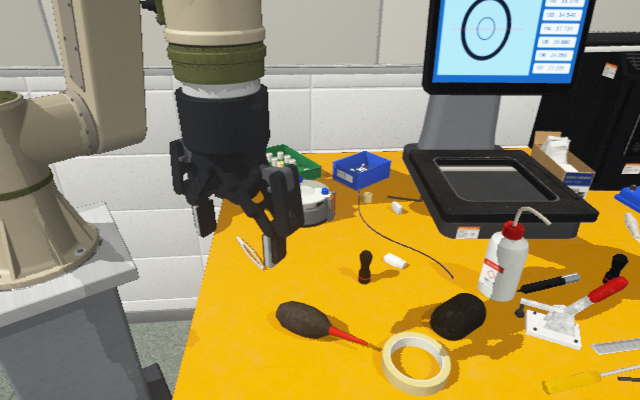

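View pics/side0.png

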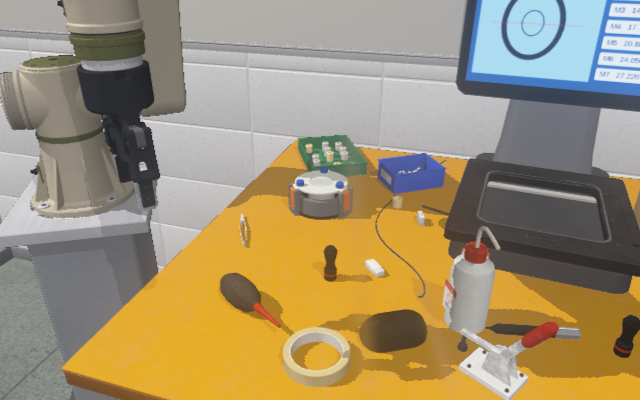

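View pics/wrist0.png

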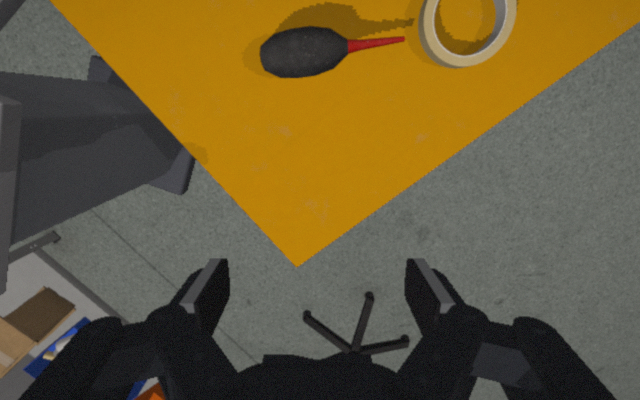

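The side view shows the case at about (321,195), with blue pads near (300,183), (340,185) and (324,170). In the scene view the case is partly hidden behind a finger. I'll enlarge both.

```bash
python3 - <<'E'
import cv2
a=cv2.imread("pics/side0.png")[155:225,275:370];cv2.imwrite("pics/side0c.png",cv2.resize(a,None,fx=8,fy=8,interpolation=cv2.INTER_CUBIC))
a=cv2.imread("pics/scene0.png")[165:235,260:360];cv2.imwrite("pics/scene0c.png",cv2.resize(a,None,fx=8,fy=8,interpolation=cv2.INTER_CUBIC))
E
```

```text
(no output)
```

View pics/side0c.png

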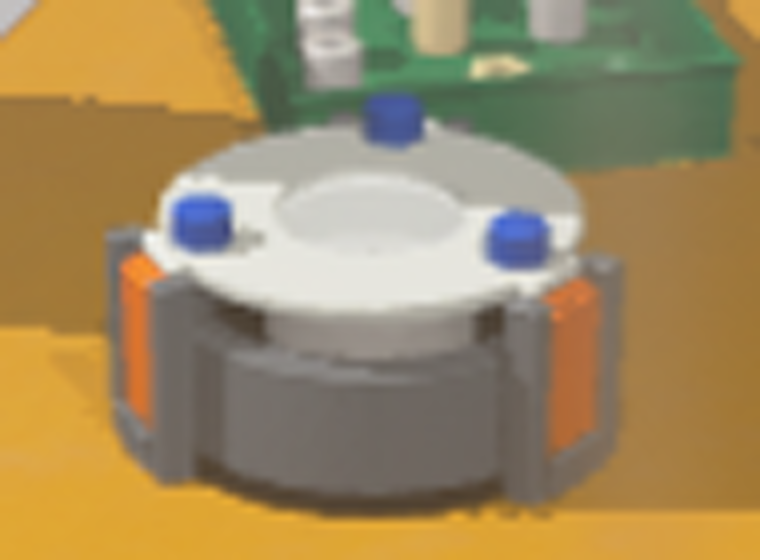

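View pics/scene0c.png

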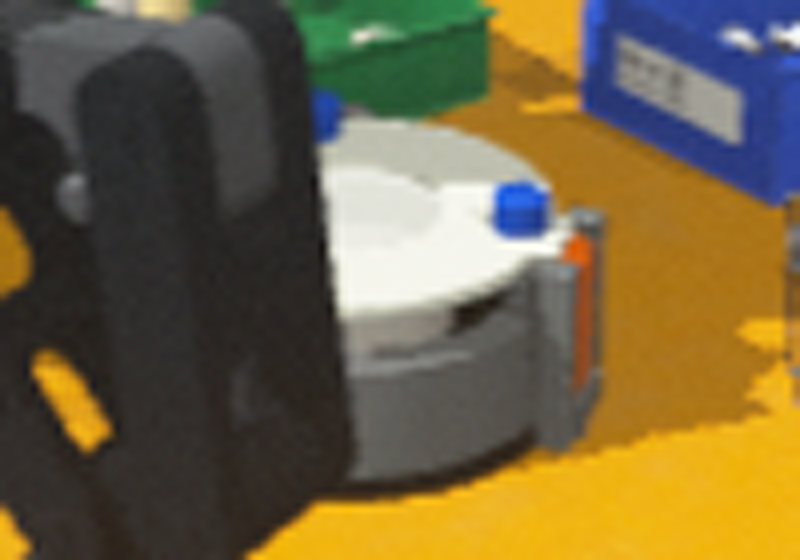

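```bash
cat >h.py <<'E'
from workcell import get_state, viewer, job, env
import cv2, numpy as np
from scipy.optimize import least_squares
from scipy.spatial.transform import Rotation as R
def fit(cams, obs, z=0.072, x0=(0.5,0,0)):
    # obs: list of (cam idx, pad k, u, v)
    def pads(p): return np.array([[p[0]+.049*np.cos(p[2]+k*2*np.pi/3),p[1]+.049*np.sin(p[2]+k*2*np.pi/3),z] for k in range(3)])
    def res(p):
        P=pads(p);r=[]
        for c,k,u,v in obs:
            q=cv2.projectPoints(P[k:k+1],cams[c]["rvec"],cams[c]["tvec"],cams[c]["mtx"],None)[0].ravel()
            r+= [q[0]-u,q[1]-v]
        return r
    s=min((least_squares(res,[x0[0],x0[1],a]) for a in np.arange(0,6,1.)),key=lambda s:s.cost)
    return s.x,pads(s.x),np.round(s.fun,2)
def plane(cam,u,v,z):
    Rm=cv2.Rodrigues(cam["rvec"])[0];C=-Rm.T@np.ravel(cam["tvec"])
    d=Rm.T@np.linalg.inv(cam["mtx"])@[u,v,1];return C+d*(z-C[2])/d[2]
def rows(target_pos,state=None):
    s=state or get_state();q=s["orientation"];r=R.from_quat([q[1],q[2],q[3],q[0]])
    return r.inv().apply(np.array(target_pos)-s["tcp_pos"])*1000
E
python3 - <<'E'
from h import *
c=viewer.read_camera("side");sc=viewer.read_camera("scene")
o=[(202,203),(518,222),(394,102)]
o=[(275+(u+.5)/8-.5,155+(v+.5)/8-.5) for u,v in o]
for p in o: print(plane(c,*p,.072))
print(plane(sc,260+520/8-.5,165+188/8-.5,.072))
for perm in [(0,1,2),(0,2,1)]:
  print(fit([c],[(0,perm[i],*o[i]) for i in range(3)]))
# bystanders (side)
for n,u,v in [("tweez",243,230),("stamp base",330,278),("eraser",374,269),("bushing",397,206),("block",420,221)]: print(n,plane(c,u,v,0))
s=get_state();q=s["orientation"];print(R.from_quat([q[1],q[2],q[3],q[0]]).as_matrix().round(3))
E
```

```text
[ 0.47523986 -0.18239411  0.072     ]
[ 0.55444701 -0.21156141  0.072     ]
[ 0.53942136 -0.1287162   0.072     ]
[ 0.55685721 -0.20596538  0.072     ]
(array([ 0.5230636 , -0.17414474,  3.31888316]), array([[ 0.47483167, -0.18278654,  0.072     ],
       [ 0.55466358, -0.21159392,  0.072     ],
       [ 0.53969555, -0.12805376,  0.072     ]]), array([-0.16,  0.09,  0.1 , -0.  ,  0.06, -0.13]))
(array([ 0.5238723 , -0.17040176,  2.52305469]), array([[ 0.48395067, -0.14198937,  0.072     ],
       [ 0.51922727, -0.21918109,  0.072     ],
       [ 0.56843896, -0.15003481,  0.072     ]]), array([  0.69,  -8.05,  -0.64, -12.31,  -0.05,  18.11]))
tweez [ 0.34558376 -0.24245108  0.        ]
stamp base [ 0.48198821 -0.43806788  0.        ]
eraser [ 0.56535437 -0.42873339  0.        ]
bushing [ 0.6877573  -0.21142208  0.        ]
block [ 0.71216035 -0.28469319  0.        ]
[[-0.     0.365 -0.931]
 [ 0.001 -0.931 -0.365]
 [-1.    -0.001 -0.   ]]
```

```bash
python3 - <<'E'
from h import *
w=viewer.read_camera("wrist");Rm=cv2.Rodrigues(w["rvec"])[0];C=-Rm.T@w["tvec"]
s=get_state();print("cam in world",C,"axis",Rm[2],"offset",C-s["tcp_pos"])
print(rows([.523,-.174,.23]), -rows(s["tcp_pos"]+s["tcp_pos"]-C))
print(s["clock"])
E
```

```text
cam in world [ 0.2831948  -0.50582311  0.37369274] axis [-0.28548795 -0.11079895 -0.951956  ] offset [0.07327689 0.02933443 0.14270869]
[   1.14236839 -221.90455396 -423.33579463] [-142.70333404   -0.63783387  -78.93752477]
0.3
```

send_rows:
  plan:
    - [0, -27, -45, 0, 0, 0]
    - [0, -54, -90, 0, 0, 0]
    - [0, -81, -135, 0, 0, 0]
    - [0, -108, -180, 0, 0, 0]
    - [0, -135, -225, 0, 0, 0]
    - [0, -162, -270, 0, 0, 0]
    - [0, -190, -317, 0, 0, 0]
    - [0, -222, -370, 0, 0, 0]
    - [0, -222, -370, 0, 0, 0]
    - [0, -222, -370, 0, 0, 0]
  claw: 0
  newtons: 40

```text
clock: 1.55
tcp_pos: [0.4732, -0.1935, 0.2312]
orientation: [-0.132, -0.695, -0.132, 0.695]
wrist_force: [0.0, -0.5, -1.1]
finger_gap: -0.0001
```

```bash
python3 - <<'E'
from h import *
w=viewer.read_camera("wrist");cv2.imwrite("pics/wrist1.png",w["frame"])
sc=viewer.read_camera("scene");cv2.imwrite("pics/scene1.png",sc["frame"])
s=get_state();print(s["tcp_pos"],s["finger_gap"],s["clock"],s["wrist_force"])
f=w["frame"].astype(int);m=((f[:,:,0]>130)&(f[:,:,0]-f[:,:,2]>60)).astype(np.uint8)
n,l,st,ce=cv2.connectedComponentsWithStats(m)
for i in range(1,n):
  if st[i,4]>60: print(st[i],ce[i],plane(w,*ce[i],.072))
E
```

```text
[ 0.47270017 -0.19455299  0.23123224] -0.0004007645338230208 1.65 [ 0.05500361 -0.13550062  0.42475103]
[269  86  16  18 228] [276.47368421  94.61403509] [ 0.54055452 -0.12553208  0.072     ]
[356 105  17  17 222] [363.78828829 112.68468468] [ 0.55569848 -0.20860107  0.072     ]
[299 171  16  14 173] [306.54913295 177.60115607] [ 0.4762326  -0.18030594  0.072     ]
```

View pics/wrist1.png

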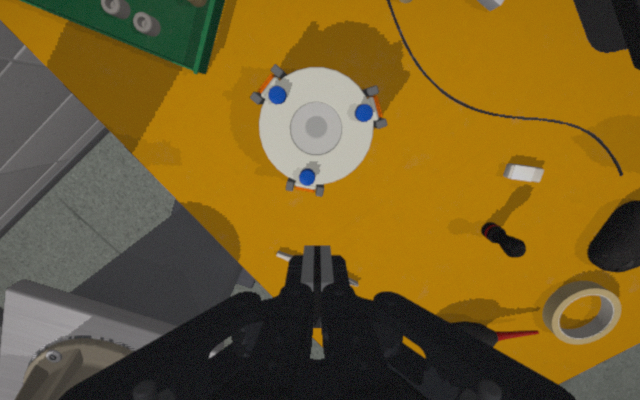

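The wrist and side fits agree within 3 mm, with the case centre at about (0.524, -0.173). In the wrist picture the pads are at (276,95), (364,113) and (307,178). I'll hover over the nearest pad, A.

send_rows:
  plan:
    - [25, -10, -9, 0, 0, 0]
    - [55, -10, -9, 0, 0, 0]
    - [85, -10, -9, 0, 0, 0]
    - [110, -10, -9, 0, 0, 0]
    - [130, -10, -9, 0, 0, 0]
    - [142, -10, -9, 0, 0, 0]
    - [148, -10, -9, 0, 0, 0]
    - [150, -10, -9, 0, 0, 0]
    - [150, -10, -9, 0, 0, 0]
    - [150, -10, -9, 0, 0, 0]

```text
clock: 2.9
tcp_pos: [0.4785, -0.1811, 0.0819]
orientation: [0.132, 0.695, 0.131, -0.694]
wrist_force: [-0.1, -0.4, -0.3]
finger_gap: 0.0002
```

```bash
python3 - <<'E'
from h import *
ims=[]
for n in ["side","scene"]:
  w=viewer.read_camera(n);p=cv2.projectPoints(np.array([[.4755,-.1815,.072]]),w["rvec"],w["tvec"],w["mtx"],None)[0].ravel().astype(int)
  print(n,p);a=w["frame"][p[1]-25:p[1]+25,p[0]-25:p[0]+25];ims.append(cv2.resize(a,(400,400),interpolation=cv2.INTER_CUBIC))
cv2.imwrite("pics/hA.png",np.hstack(ims))
cv2.imwrite("pics/wrist2.png",viewer.read_camera("wrist")["frame"])
E
```

```text
side [299 179]
scene [287 193]
```

View pics/hA.png

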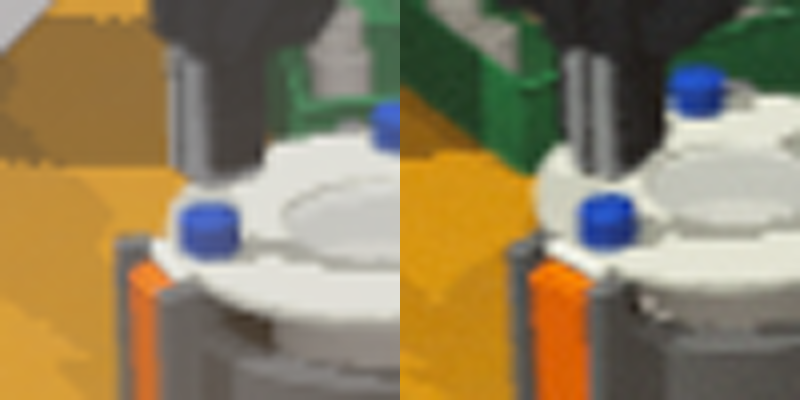

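View pics/wrist2.png

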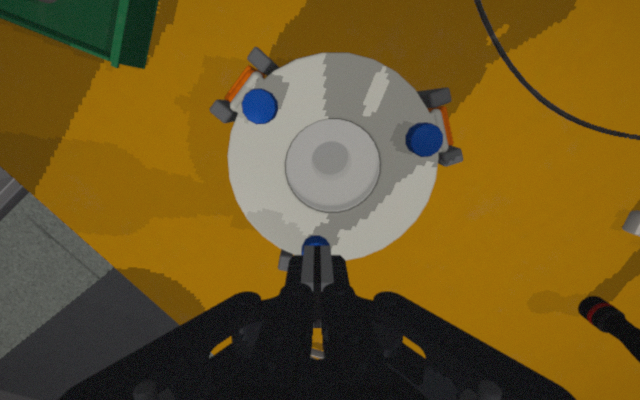

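Pad A is about 8 mm below the fingertips and centred, with the intended 2 mm inward offset. I'll press it now.

send_rows:
  plan:
    - [6, 0, 0, 0, 0, 0]
    - [9, 0, 0, 0, 0, 0]
    - [11, 0, 0, 0, 0, 0]
    - [13, 0, 0, 0, 0, 0]
    - [15, 0, 0, 0, 0, 0]
    - [17, 0, 0, 0, 0, 0]
    - [18, 0, 0, 0, 0, 0]
    - [19, 0, 0, 0, 0, 0]
    - [19, 0, 0, 0, 0, 0]
    - [19, 0, 0, 0, 0, 0]

```text
clock: 4.3
tcp_pos: [0.4781, -0.181, 0.0623]
orientation: [0.131, 0.695, 0.131, -0.695]
wrist_force: [-0.4, 0.1, 1.3]
finger_gap: 0.0006
```

```bash
python3 - <<'E'
from h import *
ims=[]
for n in ["side","scene"]:
  w=viewer.read_camera(n);p=cv2.projectPoints(np.array([[.4755,-.1815,.062]]),w["rvec"],w["tvec"],w["mtx"],None)[0].ravel().astype(int)
  a=w["frame"][p[1]-25:p[1]+25,p[0]-15:p[0]+35];ims.append(cv2.resize(a,(400,400),interpolation=cv2.INTER_CUBIC))
cv2.imwrite("pics/pA.png",np.hstack(ims))
s=get_state();print(s["tcp_pos"],s["wrist_force"],s["clock"])
E
```

```text
[ 0.47808228 -0.1809921   0.06232176] [-0.60916383 -0.19706367 -0.36361022] 4.4
```

View pics/pA.png

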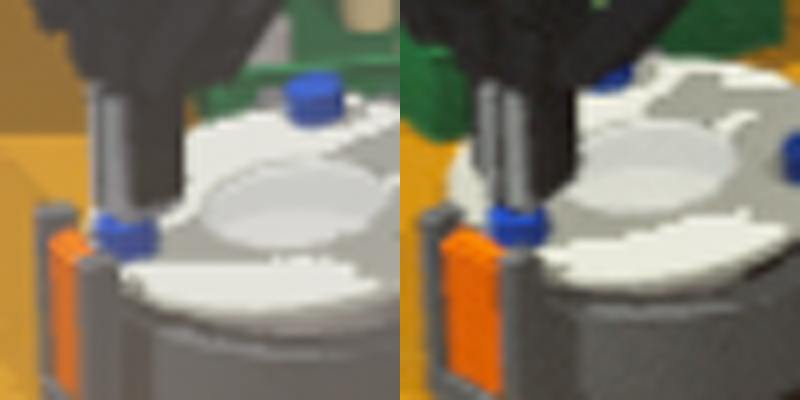

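The tab seems to have snapped, since the force is about 0 N with the tip at 62.3 mm. I'll press slightly further to confirm it's seated.

send_rows:
  plan:
    - [0.5, 0, 0, 0, 0, 0]
    - [1, 0, 0, 0, 0, 0]
    - [1.5, 0, 0, 0, 0, 0]
    - [2, 0, 0, 0, 0, 0]
    - [2, 0, 0, 0, 0, 0]
    - [2, 0, 0, 0, 0, 0]
    - [2, 0, 0, 0, 0, 0]
    - [2, 0, 0, 0, 0, 0]
    - [2, 0, 0, 0, 0, 0]
    - [2, 0, 0, 0, 0, 0]

```text
clock: 5.65
tcp_pos: [0.4782, -0.1811, 0.0617]
orientation: [0.132, 0.695, 0.131, -0.695]
wrist_force: [-4.4, 1.2, 12.5]
finger_gap: 0.0
```

It's seated: 12.5 N and the tip stalled at 61.7 mm. Next I'll lift and hover over pad B.

send_rows:
  plan:
    - [-15, 0, 0, 0, 0, 0]
    - [-30, 0, 0, 0, 0, 0]
    - [-32, 11, -12, 0, 0, 0]
    - [-32, 24, -27, 0, 0, 0]
    - [-32, 37, -42, 0, 0, 0]
    - [-32, 48, -55, 0, 0, 0]
    - [-30, 53, -61, 0, 0, 0]
    - [-26, 53, -61, 0, 0, 0]
    - [-23, 53, -61, 0, 0, 0]
    - [-23, 53, -61, 0, 0, 0]

```text
clock: 6.9
tcp_pos: [0.5534, -0.2076, 0.0829]
orientation: [-0.131, -0.694, -0.132, 0.695]
wrist_force: [0.3, 0.9, -0.1]
finger_gap: 0.0001
```

```bash
python3 - <<'E'
from h import *
ims=[]
for n in ["side","scene"]:
  w=viewer.read_camera(n);p=cv2.projectPoints(np.array([[.523,-.1725,.062]]),w["rvec"],w["tvec"],w["mtx"],None)[0].ravel().astype(int)
  a=w["frame"][p[1]-35:p[1]+35,p[0]-35:p[0]+35];ims.append(cv2.resize(a,(400,400),interpolation=cv2.INTER_CUBIC))
cv2.imwrite("pics/hB.png",np.hstack(ims))
s=get_state();print(s["tcp_pos"],s["wrist_force"],s["clock"])
E
```

```text
[ 0.55383717 -0.2079129   0.08335284] [-0.30987817 -0.00946811  0.15041753] 7.0
```

View pics/hB.png

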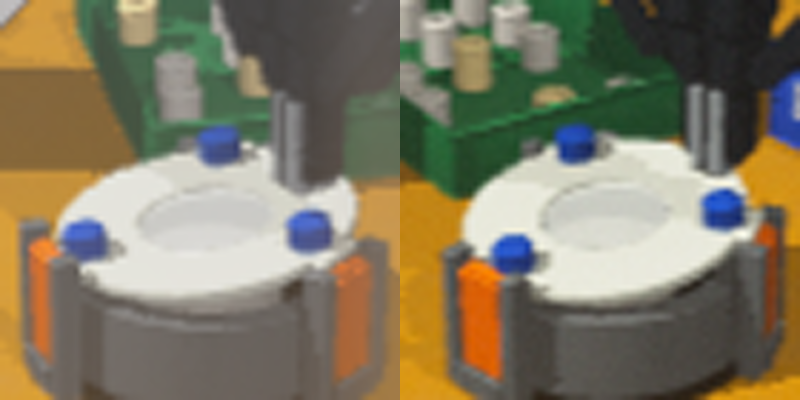

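Pad A stays down with the cap tilted. The finger is within about 3 mm of pad B, so I'll nudge it outward about 2 mm in +x and press.

send_rows:
  plan:
    - [6, 1, -2, 0, 0, 0]
    - [10, 1, -2, 0, 0, 0]
    - [12, 1, -2, 0, 0, 0]
    - [14, 1, -2, 0, 0, 0]
    - [16, 1, -2, 0, 0, 0]
    - [18, 1, -2, 0, 0, 0]
    - [20, 1, -2, 0, 0, 0]
    - [22, 1, -2, 0, 0, 0]
    - [23, 1, -2, 0, 0, 0]
    - [23, 1, -2, 0, 0, 0]

```text
clock: 8.25
tcp_pos: [0.557, -0.2088, 0.0616]
orientation: [0.132, 0.695, 0.131, -0.694]
wrist_force: [-2.0, 0.3, 8.8]
finger_gap: 0.0
```

send_rows:
  plan:
    - [-15, 0, 0, 0, 0, 0]
    - [-32, 0, 0, 0, 0, 0]
    - [-34, -15, -3, 0, 0, 0]
    - [-34, -35, -6, 0, 0, 0]
    - [-34, -55, -9, 0, 0, 0]
    - [-34, -72, -12, 0, 0, 0]
    - [-32, -80, -13, 0, 0, 0]
    - [-27, -80, -13, 0, 0, 0]
    - [-24, -80, -13, 0, 0, 0]
    - [-24, -80, -13, 0, 0, 0]

```text
clock: 9.5
tcp_pos: [0.5392, -0.1295, 0.0838]
orientation: [-0.131, -0.695, -0.131, 0.695]
wrist_force: [-0.2, 0.5, -0.3]
finger_gap: 0.0003
```

```bash
python3 - <<'E'
from h import *
ims=[]
for n in ["side","scene"]:
  w=viewer.read_camera(n);p=cv2.projectPoints(np.array([[.523,-.1725,.062]]),w["rvec"],w["tvec"],w["mtx"],None)[0].ravel().astype(int)
  a=w["frame"][p[1]-35:p[1]+35,p[0]-35:p[0]+35];ims.append(cv2.resize(a,(400,400),interpolation=cv2.INTER_CUBIC))
cv2.imwrite("pics/hC.png",np.hstack(ims))
s=get_state();print(s["tcp_pos"],s["wrist_force"],s["clock"])
E
```

```text
[ 0.53940237 -0.12954177  0.08413173] [-0.68705198 -0.51139654 -0.12212826] 9.6
```

View pics/hC.png

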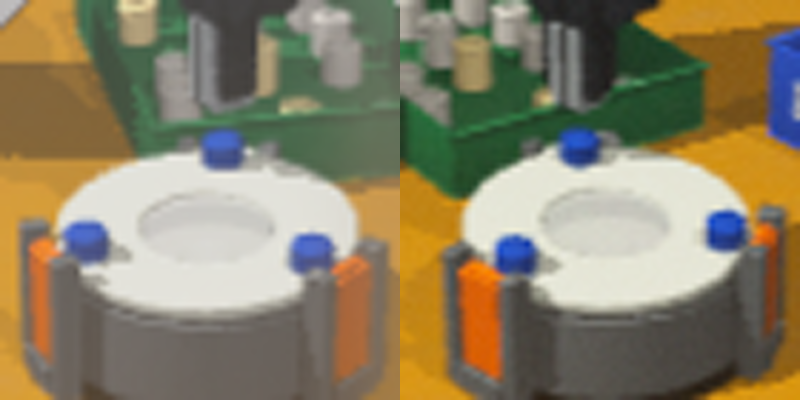

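Pads A and B are down, and the finger lines up with pad C in both views.

send_rows:
  plan:
    - [6, 0, 0, 0, 0, 0]
    - [10, 0, 0, 0, 0, 0]
    - [12, 0, 0, 0, 0, 0]
    - [14, 0, 0, 0, 0, 0]
    - [16, 0, 0, 0, 0, 0]
    - [18, 0, 0, 0, 0, 0]
    - [20, 0, 0, 0, 0, 0]
    - [22, 0, 0, 0, 0, 0]
    - [24, 0, 0, 0, 0, 0]
    - [24, 0, 0, 0, 0, 0]

```text
clock: 10.85
tcp_pos: [0.5396, -0.1291, 0.0614]
orientation: [0.132, 0.695, 0.131, -0.694]
wrist_force: [-3.0, 1.5, 8.7]
finger_gap: 0.0001
```

send_rows:
  plan:
    - [-15, 0, 0, 0, 0, 0]
    - [-35, 0, 0, 0, 0, 0]
    - [-55, 0, 10, 0, 0, 0]
    - [-80, 0, 30, 0, 0, 0]
    - [-105, 0, 60, 0, 0, 0]
    - [-130, 0, 90, 0, 0, 0]
    - [-150, 0, 110, 0, 0, 0]
    - [-150, 0, 120, 0, 0, 0]
    - [-150, 0, 120, 0, 0, 0]
    - [-150, 0, 120, 0, 0, 0]

```text
clock: 12.1
tcp_pos: [0.4277, -0.1725, 0.2094]
orientation: [-0.131, -0.694, -0.132, 0.695]
wrist_force: [-0.3, -0.8, -0.8]
finger_gap: 0.0001
```

```bash
python3 - <<'E'
from h import *
ims=[];cams=[]
for n in ["side","scene"]:
  w=viewer.read_camera(n);cams.append(w);cv2.imwrite(f"pics/{n}9.png",w["frame"]);p=cv2.projectPoints(np.array([[.523,-.1725,.062]]),w["rvec"],w["tvec"],w["mtx"],None)[0].ravel().astype(int)
  a=w["frame"][p[1]-35:p[1]+35,p[0]-35:p[0]+35];ims.append(cv2.resize(a,(400,400),interpolation=cv2.INTER_CUBIC));print(n,p)
cv2.imwrite("pics/end.png",np.hstack(ims))
w=viewer.read_camera("wrist");cv2.imwrite("pics/wrist9.png",w["frame"])
s=get_state();print(s["tcp_pos"],s["wrist_force"],s["clock"])
E
```

```text
side [320 180]
scene [303 190]
[ 0.4277932  -0.17243763  0.20950021] [ 0.19809085  0.17256479 -0.74370638] 12.25
```

View pics/end.png

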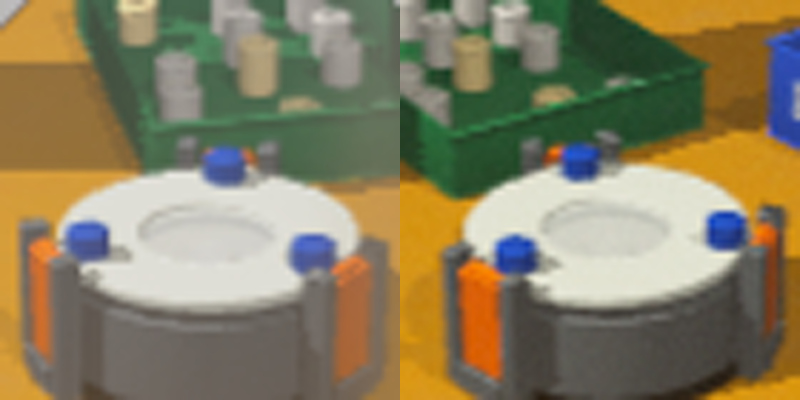

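View pics/wrist9.png

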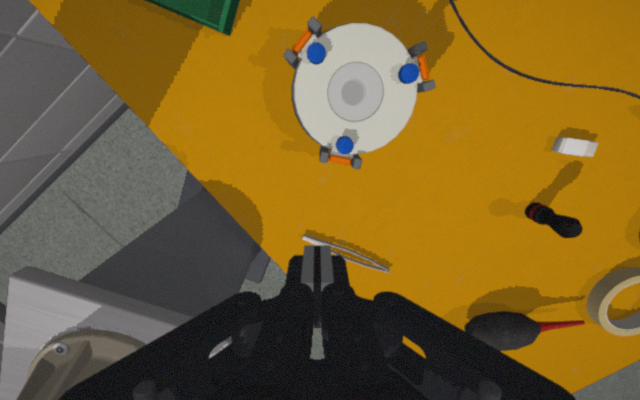

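View pics/side9.png

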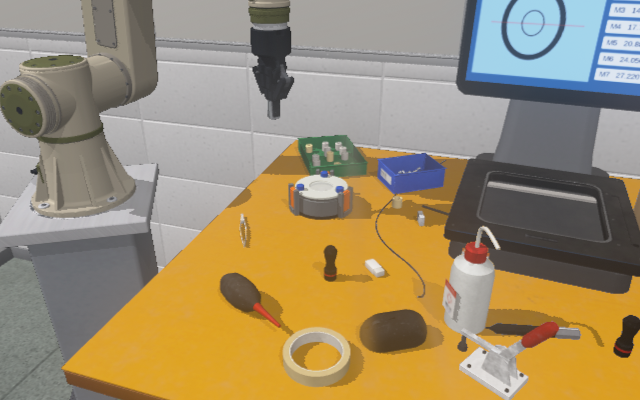

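All three pads sit low and level, and the orange catches are upright. I'll check each pad's height numerically before handing in.

```bash
python3 - <<'E'
from h import *
k=400/70
S={"A":(88,231),"B":(313,244),"C":(224,156)};C={"A":(515,246),"B":(725,219),"C":(580,153)}
s=viewer.read_camera("side");c=viewer.read_camera("scene")
P=lambda w:w["mtx"]@np.c_[cv2.Rodrigues(w["rvec"])[0],np.ravel(w["tvec"])]
for n in S:
  a=np.array(S[n])/k+[285,145]-.4;b=(np.array(C[n])-[400,0])/k+[268,155]-.4
  X=cv2.triangulatePoints(P(s),P(c),a,b).ravel();print(n,X[:3]/X[3])
obs=[(0,i,*(np.array(S[n])/k+[285,145]-.4)) for i,n in enumerate("ABC")]
for z in (.072,.067,.062,.057): r=fit([s],obs,z=z);print(z,r[0],r[2],(r[2]**2).sum())
print(get_state()["clock"])
E
```

```text
A [ 0.4761208  -0.17878037  0.05868245]
B [ 0.55600813 -0.20737484  0.05895345]
C [ 0.54028847 -0.12510877  0.0594104 ]
0.072 [ 0.51808497 -0.19789891 -2.96015988] [-0.67  0.04  0.57  0.07  0.11 -0.25] 0.8549000000000001
0.067 [ 0.52028303 -0.18775957  3.32327916] [-0.43  0.03  0.36  0.02  0.07 -0.13] 0.33760000000000007
0.062 [ 0.52248151 -0.17761823 -2.95966277] [-0.2   0.01  0.16 -0.03  0.04 -0.01] 0.06830000000000001
0.057 [ 0.52468041 -0.16747496 -2.95942926] [ 0.03 -0.01 -0.04 -0.07  0.01  0.1 ] 0.017600000000000005
12.35
```

```bash
python3 -c "
from workcell import job;print(job.hand_in())"
```

```text
the job is handed in; nothing more can be done
None
```

I pressed the three blue pads one after another with the closed fingertips, lifted the hand clear, and handed the job in at about 12.4 s.

- **Presses:** each one stalled with the fingertip at 61.4–61.7 mm, against the 62 mm expected for a shut pad. The force at that point was 12.5 N on the first pad, 8.8 N on the second and 8.7 N on the third.
- **Final pictures:** they show the cap flat with all three orange catches upright. In the views I took, the other things on the bench look unmoved.
- **Pad heights:** triangulating the pad tops gave 58.7, 59.0 and 59.4 mm. They agree with each other within 0.7 mm. All read about 3 mm below the expected 62 mm, which I put down to camera calibration (good to about 2 mm) and pixel reading, since the fingertip contact heights match 62 mm.
- **Not checked:** the catch joints can't be read, so the evidence that they snapped shut is the pads staying down after release and the look of the catches.

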